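# Gauge the depth of a slanted bore in a carving blank

## Robot

A 6-joint arm with a two-finger parallel gripper is mounted at the origin on the work surface. World frame = base frame: x ahead of the robot, y to its left, z up, the work surface at z = 0. Lengths are in mm, angles in rad, forces in N, time in s.
With the tool pointing down it reaches from about 350 to 975 mm from the base axis. Payload 7.1 kg.
Tool frame: the origin (TCP) lies midway between the tips of the shut fingers; the grasp point (between the pads) lies 19 mm behind it (ctrl.grasp_offset is the distance from the TCP to the grasp point, in mm); z points along the fingers, y is the line along which they close (so a half turn about z gives the same grasp; the last joint's range is limited). The gripper opens to 88 mm and grips with 3 to 60 N. Pads are 20 mm wide; open, the fingers measure 115 mm over their backs; the gripper's body (75 mm by 178 mm) begins 61 mm behind the grasp point.
Start: joints at [-1.174, 0.423, 1.63, -0, 1.089, -0.019], TCP at [252.466, -571.722, 222.675] pointing down, gripper open.
Joint ranges: [-3, 3], [-0.9, 2.11], [0.09, 2.58], [-1.31, 4.45], [0.11, 2.69], [-2.54, 2.54]. Speed limits (rad/s): [2.39, 2.39, 3.01, 3.14, 3.14, 3.14].

## Interface

Orientations are given as a rotation vector (axis times angle).
In Python, from workcell import ctrl gives the robot as it stands. The module is installed in compiled form; this text tells all that it offers.
- The arm moves only by the tool servo_tool, never from a script. Its argument "rows" is a list of rows, each a list of 7 numbers: the turn, a rotation vector about the tool's x, y, z as a fraction of full scale, then the shift along the tool's x, y, z as a fraction of full scale, then the finger opening in mm, from 0 to 87.8. A call has 1 to 10 rows; each row is the pose to reach, as a shift and turn from the pose commanded when the call began, along the tool's axes at that moment; what a row does not reach only later rows make up. Full scale, the value 1, is 20 cm for a shift and 1.5 rad for a turn. A row lasts 1/8 s, in which the tool goes at most 62.5 mm and 10.7 degrees, less where a joint would pass 70% of its speed; a pose out of reach is approached as far as the arm can. A call with a number of a shift or a turn outside -1 to 1 is refused whole. A call with a gripper value outside its range is refused whole. The fingers move at their own pace and stop on an object; the grip force is fixed at half the most. Time passes only in rows, so rows that repeat a pose let the fingers close. It gives the time, the measured TCP pose, the force, the opening and the grip force at its end, in the units of the state.
- ctrl.get_obs(): the state, without advancing time (a new reading comes with each control period).
- ctrl.get_image(name): name is "scene" or "top" or "wrist"; returns (picture, depth): 420x560x3 uint8, red, green, blue; 420x560 float32, mm along the optical axis (not along the pixel's ray), 0 where there is no reading.
- ctrl.camera_info(name): a dict with "intrinsics" (3x3 intrinsics, pixels), "k1" (the pictures are not rectified: a ray, as slopes to the right and down, at radius r is drawn at 1 + k1 r^2 times it, then the intrinsics apply), "R" (3x3) and "t" (3): a world point X has camera coordinates R X + t. Camera axes: x right, y down, z forward; pixel columns grow to the right and rows downward; lengths in mm; the calibration is good to about 2 mm. A picture is of the moment at which its call begins: read the wrist's pose just before it. camera_info takes no time and is no camera call; for the wrist camera it gives the pose at the moment of the call.
- ctrl.close_job(): hands the job in; it is judged then, once.
The state is a dict: "t": time; "qpos": joint angles; "qvel": joint speeds; "joint_torque": joint torques, N m; "ee_pos": TCP position; "orientation": TCP orientation; "ft_force": force on the tool from outside, world axes, zero at the start; "moment": the same for the moment, N m; "width": finger opening in mm; "grasp_force": force on a finger pad.
Only numpy, scipy, OpenCV 4.12 (cv2) and the standard library are available. Lean on these libraries where they do the work, as an engineer would, in place of code of your own. Each camera call takes 0.05 s, during which the arm holds its last target. There are 200 camera calls.

## Task

Pick the wooden-handled depth gauge off its rest and push its rod straight down the steel bushing of the tilted wood blank until the tip is home on the bottom of the bore, so that the bushing's mouth stops the sliding collar and leaves it marking the depth. Draw the rod right out without shifting the collar and finish while still holding the gauge in the gripper, rod level and still, with its tip over the middle of the clipboard, 15 to 20 cm above the bench, for reading. Leave the mallet, the chisel and the box of tools where they are.

Things in the scene. Friction and masses are not known exactly. Their poses are not given: they have to be found in the camera images.
- gauge: Loose depth gauge, about 0.15 kg: steel rod 8 mm thick, square wooden handle 18 x 18 x 100 mm. Origin on the rod axis at the grip place; +x runs to the tip. Along x (mm): handle -70 to +30 (flat sides face y and z), ferrule 17 thick to +40, bare rod to the tip at +180 (last 6 tapered); balances near +20. Starts lying level on the rest.
- gauge_tip (a point): The point of the gauge rod, on its axis.
- collar (a joint): Dark steel collar, 25 mm thick, 10 mm long, sliding on the rod with 2 N friction; stays where left. Value (m): slid from its foremost place towards the handle, 0 to 0.075; its front face stands 30 mm + value from the tip. Starts at 0 to 0.035; pushed back by the bushing with the tip on the bore's floor it reads 0.055.
- rest: Fixed wooden rest under the gauge: base 150 x 70 x 15 mm, two notched posts 12 mm thick, 36 mm wide, at x = +55 mm (under bare rod, top at 61 mm) and -55 mm (under handle, top at 58 mm). Origin on the bench under the grip place, +x to the tip. Rod axis 55 mm above the bench. Gauge lifts straight up; fingers fit beside the handle between the posts.
- jig: Fixed plywood jig on the bench that holds the wood blank tilted: base 170 x 100 x 20 mm. Origin on the bench, at the middle of the base's front edge, which looks away from the robot; x is the level direction in which the bushing looks, z up.
- blank: Wood blank 70 x 70 x 82 mm fixed in the jig; a steel bushing, 22 mm outside, 12 mm inside, stands 20 mm proud of its sloping face. Origin at the centre of the bushing's mouth, 125 mm above the bench; +z points out along the bore, 35 degrees above level, roughly away from the robot; y is level. Bore 12 mm wide, hard floor at z = -85 mm.
- bore_bottom (a point): Centre of the floor of the bore, 85 mm down from the mouth on its axis.
- clipboard: Dark clipboard with a drawing, 220 x 160 mm, 4 mm thick, fixed flat on the bench, with a steel clip 12 mm high at its +x end. Origin at the middle of its underside.
- mallet: Carver's mallet, bystander, lying: round wooden head 68 mm in diameter and 100 mm long, handle along +x to 220 mm. Origin under the head.
- chisel: Wood-handled chisel, bystander, lying, 225 mm long, 20 mm high. Origin on the bench near the front end of the handle.
- tool_box: Open whitish plastic box of gouges, bystander, 200 x 130 x 60 mm. Origin at the middle of its underside.
There are look-alikes about, which are no part of the job. Leave any black or orange look-alike of the rest alone.

How it is judged:
By the outcome, as a careful person would: the job done as asked, in the order asked, and still so for the second after the job is handed in, while the arm keeps its last pose, push and grip.
It also fails if it takes over 56 s, if anything falls off the work surface, if the arm or the gripper's body presses on something with over 40 N, if the wrist force passes 120 N, or if a joint passes its speed limit or range.

## Working session

There is one attempt and no reset: what is moved stays moved. The work goes in short steps, Python scripts to look and compute and a tool call to move; the robot and the scene stay as the last step left them, time stands still between calls to the robot, and variables do not carry over. Pictures are saved under pics/ and viewed, at most 11 in all, crops included, and the job is handed in when it is done.

Besides the shell and the picture viewer there is one more tool, called as name(argument=value, ...) on one line, values as JSON. servo_tool: Moves the arm, as the interface text tells. Its arguments: {"type":"object","properties":{"rows":{"type":"array","items":{"type":"array","items":{"type":"number"}}}},"required":["rows"]}

```bash
mkdir -p pics; python3 - <<'E'
from workcell import ctrl
import cv2,numpy as np
for n in ["scene","top"]:
    p,d=ctrl.get_image(n); i=ctrl.camera_info(n)
    cv2.imwrite(f"pics/{n}0.png",p[:,:,::-1]); np.savez(f"{n}0.npz",p=p,d=d,K=i["intrinsics"],k1=i["k1"],R=i["R"],t=i["t"])
    print(n,i)
o=ctrl.get_obs();print({k:np.round(v,3) for k,v in o.items()},ctrl.grasp_offset)
E
```

```text
scene {'intrinsics': array([[434.49900959,   0.        , 276.81529415],
       [  0.        , 434.49900959, 206.51527392],
       [  0.        ,   0.        ,   1.        ]]), 'k1': -0.0744971364326127, 'R': array([[-7.84945363e-01,  6.19564980e-01,  1.11635583e-04],
       [ 5.05161441e-01,  6.40108407e-01, -5.78855030e-01],
       [-3.58709764e-01, -4.54313178e-01, -8.15430464e-01]]), 't': array([ 384.60114245, -283.72648388, 1743.42116874])}
top {'intrinsics': array([[511.27087436,   0.        , 276.74212713],
       [  0.        , 511.27087436, 210.2180625 ],
       [  0.        ,   0.        ,   1.        ]]), 'k1': -0.08036299362758138, 'R': array([[ 2.77423033e-02, -9.99610625e-01,  2.99387879e-03],
       [-9.94266725e-01, -2.79031525e-02, -1.03223509e-01],
       [ 1.03266855e-01, -1.13056169e-04, -9.94653680e-01]]), 't': array([  61.15838036,  559.03302227, 1865.59910799])}
{'t': np.float64(0.1), 'qpos': array([-1.174,  0.424,  1.631, -0.   ,  1.089, -0.019]), 'qvel': array([-0.   , -0.003, -0.003, -0.001, -0.001,  0.001]), 'joint_torque': array([ 3.0000e-03, -5.4561e+01, -2.7432e+01,  6.5000e-02,  1.9000e-02,
       -0.0000e+00]), 'ee_pos': array([ 252.264, -571.255,  221.965]), 'orientation': array([-3.073, -0.648,  0.   ]), 'ft_force': array([ 0.329,  0.251, -0.089]), 'moment': array([-0.009, -0.033, -0.035]), 'grasp_force': np.float64(0.0), 'width': np.float64(88.04)} 18.700000000000003
```

View pics/scene0.png

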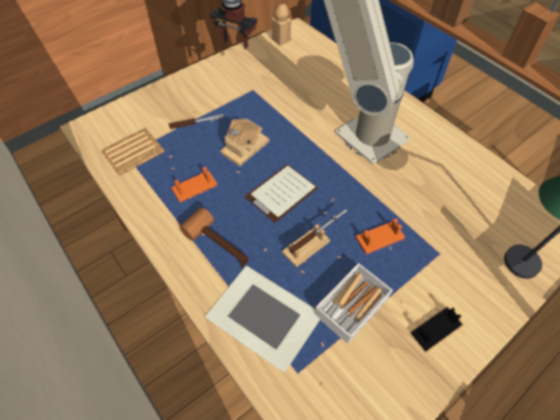

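View pics/top0.png

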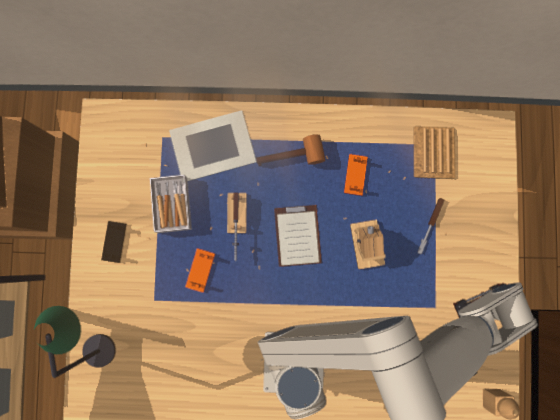

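The scene shows the gauge on its wooden rest (scene ~(305,243), top ~(236,220)) with the rod pointing at the robot. The jig is at top (368,244) and the clipboard at top (298,236), clip away from the robot. I'll enlarge these areas.

```bash
cat > h.py <<'E'
import numpy as np,cv2
from scipy.spatial.transform import Rotation as Rn
def ray(c,uv):
    # camera dict c -> origin, dirs
    x=(np.atleast_2d(uv)-[c['K'][0,2],c['K'][1,2]])/[c['K'][0,0],c['K'][1,1]]
    s=x.copy()
    for _ in range(20): s=x/(1+c['k1']*(s**2).sum(1,keepdims=True))
    d=np.c_[s,np.ones(len(s))]@c['R']
    return -c['R'].T@c['t'],d
def onz(c,uv,z):
    o,d=ray(c,uv); return o+d*((z-o[2])/d[:,2])[:,None]
def bydepth(c,uv,dep):
    o,d=ray(c,uv); return o+d*np.asarray(dep).reshape(-1,1)
def proj(c,X):
    P=np.atleast_2d(X)@c['R'].T+c['t']; s=P[:,:2]/P[:,2:]
    s=s*(1+c['k1']*(s**2).sum(1,keepdims=True)); return s*[c['K'][0,0],c['K'][1,1]]+[c['K'][0,2],c['K'][1,2]]
def load(n): return dict(np.load(n+'.npz'))
def grab(n,save):
    from workcell import ctrl
    i=ctrl.camera_info(n); p,d=ctrl.get_image(n)
    c=dict(p=p,d=d,K=i["intrinsics"],k1=i["k1"],R=i["R"],t=i["t"]); np.savez(save+'.npz',**c); return c
E
python3 - <<'E'
from h import *
t=load('top0')['p'];s=load('scene0')['p']
f=lambda p,x,y:cv2.resize(p[y:y+75,x:x+100],(400,300),interpolation=cv2.INTER_CUBIC)
m=np.vstack([np.hstack([f(t,186,190),f(t,318,205)]),np.hstack([f(s,270,200),f(s,195,100)])])
cv2.imwrite('pics/m1.png',m[:,:,::-1])
c=load('top0');d=c['d']
for (u,v) in [(236,205),(236,225),(236,250),(236,258),(368,235),(360,240),(375,240),(298,236),(298,210)]:
    print(u,v,bydepth(c,[u,v],d[v,u]).round(1))
E
```

```text
236 205 [[570.  226.7  49.5]]
236 225 [[496.1 223.6  55.2]]
236 250 [[405.4 221.   48. ]]
236 258 [[376.8 223.8  -2.2]]
368 235 [[ 469.4 -248.   113.1]]
360 240 [[ 452.8 -225.8   76.8]]
375 240 [[ 451.  -267.7  141. ]]
298 236 [[465.   -5.3   6.1]]
298 210 [[561.7  -2.6  14.4]]
```

View pics/m1.png

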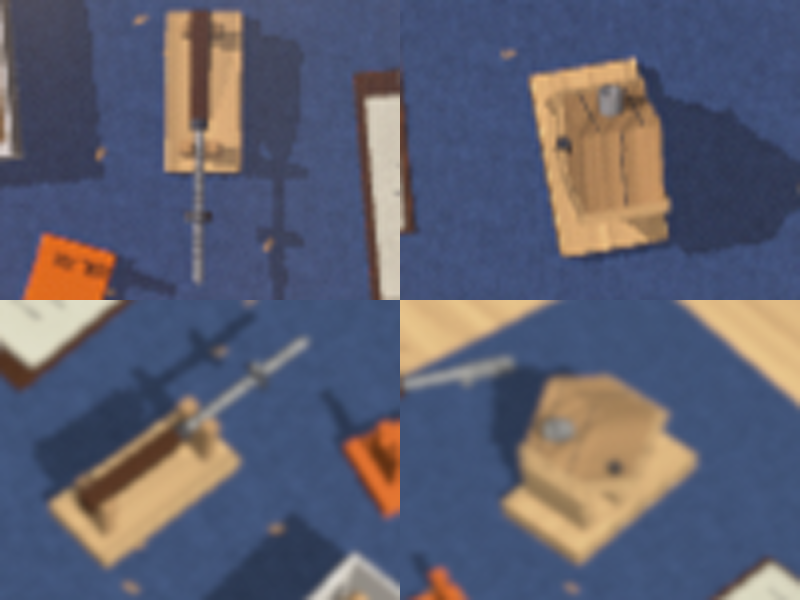

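The crops show the gauge tip at top (235.3,260.5), the collar at (236,244), the ferrule at (235.8,221), and the bushing mouth near top (370.5,227) and scene (234.5,131.5). Next, the measurements.

```bash
python3 - <<'E'
from h import *
from workcell import ctrl
c=load('top0');p=c['p'].astype(int);s=load('scene0')
def win(m,x0,x1,y0,y1):
    w=np.zeros(m.shape,bool);w[y0:y1,x0:x1]=m[y0:y1,x0:x1];return w
r,g,b=p[...,0],p[...,1],p[...,2]
han=win((r>b+15)&(r<125),228,244,185,222)
v,u=np.nonzero(han);print('handle px',u.min(),u.max(),v.min(),v.max(),len(u))
H=onz(c,np.c_[u,v],64)
rod=win((r>g-12)&(r>95)&(abs(r-b)<40),230,242,230,263)
v,u=np.nonzero(rod);print('rod px',u.min(),u.max(),v.min(),v.max(),len(u))
Rd=onz(c,np.c_[u,v],55)
print('handle x',H[:,0].min(),H[:,0].max(),'y',H[:,1].mean(),'rod x',Rd[:,0].min(),Rd[:,0].max(),Rd[:,1].mean())
A=np.r_[H,Rd];f=np.polyfit(A[:,0],A[:,1],1);print('line',f,np.polyfit(Rd[:,0],Rd[:,1],1),np.polyfit(H[:,0],H[:,1],1))
# jig base corners by wood mask
wood=win((r>b+25)&(r>110),345,390,215,272).astype(np.uint8)
cn=max(cv2.findContours(wood,0,2)[0],key=cv2.contourArea)
# rest base
wr=win((r>b+25)&(r>125),224,250,190,236).astype(np.uint8)
cr=max(cv2.findContours(wr,0,2)[0],key=cv2.contourArea)
bx=cv2.boxPoints(cv2.minAreaRect(cr));X=onz(c,bx,15);print('rest',X.round(0)[:,:2],X.mean(0))
# jig corners from crop: base TL,TR,BL,BR
px=np.array([[350.6,224],[377,219.5],[358.5,268.8],[384.5,265.5]])
J=onz(c,px,20);print('jig',J.round(1)); 
print('mouth top',onz(c,[370.5,226.5],125),'scene',onz(s,[234,131.5],125))
# clipboard
cl=win((r<110)&(r>b+8),270,326,200,272)|win((r>150)&(b>130),272,322,205,270)
k=max(cv2.findContours(cl.astype(np.uint8),0,2)[0],key=cv2.contourArea)
bx=cv2.boxPoints(cv2.minAreaRect(k));X=onz(c,bx,4);print('clip',X.round(0)[:,:2],X.mean(0),np.linalg.norm(np.diff(X,axis=0),axis=1))
i=ctrl.camera_info('wrist');o=ctrl.get_obs();T=Rn.from_rotvec(o['orientation']).as_matrix()
cp=-i['R'].T@i['t'];print('wristcam in tool',T.T@(cp-o['ee_pos']),'\n',T.T@i['R'].T,i['intrinsics'][0,0]);print(T)
E
```

```text
handle px 233 241 193 221 130
rod px 234 236 230 260 76
handle x 510.0864501759959 612.653332281283 y 225.86091798608064 rod x 368.8820036439618 477.85275078465946 224.7785026497423
line [7.57275991e-03 2.21568671e+02] [2.06596197e-02 2.16077125e+02] [-5.19929191e-04  2.26156431e+02]
rest [[473. 224.]
 [620. 223.]
 [620. 192.]
 [473. 192.]] [546.50985399 207.66384429  15.        ]
jig [[ 514.2 -199.4   20. ]
 [ 533.7 -298.    20. ]
 [ 349.1 -231.    20. ]
 [ 363.6 -327.6   20. ]]
mouth top [[ 498.83503446 -254.41959208  125.        ]] scene [[ 487.00104118 -256.3460352   125.        ]]
clip [[567.  88.]
 [585. -70.]
 [369. -93.]
 [351.  64.]] [468.03555205  -2.94041665   4.        ] [159.29188428 217.24743024 157.59385163]
wristcam in tool [ 8.18257335e+01 -1.27393177e-01 -1.62909545e+02] 
 [[-5.95527978e-04 -9.54556875e-01 -2.98028215e-01]
 [ 9.99999417e-01 -8.36847128e-04  6.82118468e-04]
 [-9.00524929e-04 -2.98027635e-01  9.54556817e-01]] 345.8711543276758
[[ 9.14798210e-01  4.03910757e-01 -5.79048876e-04]
 [ 4.03911172e-01 -9.14797260e-01  1.31853571e-03]
 [ 2.85843349e-06 -1.44007842e-03 -9.99998963e-01]]
```

servo_tool(rows=[[0,0,0.155,1,-0.55,-0.07,87],[0,0,0.155,1,-0.55,-0.07,87],[0,0,0.155,1,-0.55,-0.07,87],[0,0,0.155,1,-0.55,-0.07,87],[0,0,0.155,1,-0.55,-0.07,87]])

```text
t: 0.72
ee_pos: [392.3, -388.2, 236.7]
orientation: [-3.127, -0.294, 0.0]
ft_force: [-0.6, 0.6, 0.8]
width: 87.0
grasp_force: 0.0
```

```bash
cat >> h.py <<'E'
def ROT(xw,zw):
    z=np.array(zw,float);z/=np.linalg.norm(z);x=np.array(xw,float);x-=z*(x@z);x/=np.linalg.norm(x)
    return np.c_[x,np.cross(z,x),z]
def go(P,R=None):
    from workcell import ctrl
    o=ctrl.get_obs();T=Rn.from_rotvec(o['orientation']).as_matrix()
    r=np.zeros(3) if R is None else Rn.from_matrix(T.T@R).as_rotvec()
    s=T.T@(np.asarray(P,float)-o['ee_pos'])
    print('t',round(float(o['t']),2),'at',o['ee_pos'].round(1),'turn',(r/1.5).round(4),'shift',(s/200).round(4),'rows>=',round(max(np.linalg.norm(s)/62.5,np.degrees(np.linalg.norm(r))/10.7),1))
E
python3 - <<'E'
from h import *
a=np.radians(10.5);go([495,-255,235],ROT([np.cos(a),np.sin(a),0],[0,0,-1]))
E
```

```text
t 0.72 at [ 392.3 -388.2  236.7] turn [-0.0003  0.      0.0026] shift [ 0.6285 -0.5587  0.0085] rows>= 2.7
```

servo_tool(rows=[[0,0,0,0.63,-0.56,0,87],[0,0,0,0.63,-0.56,0,87],[0,0,0,0.63,-0.56,0,87],[0,0,0,0.63,-0.56,0,87]])

```text
t: 1.23
ee_pos: [495.4, -256.2, 236.3]
orientation: [-3.128, -0.292, 0.0]
ft_force: [-0.4, -0.6, -0.2]
width: 87.1
grasp_force: 0.0
```

```bash
python3 - <<'E'
from h import *
c=grab('wrist','w1');cv2.imwrite('pics/w1.png',c['p'][:,:,::-1])
print(proj(c,[[493,-255,125]]))
from workcell import ctrl;o=ctrl.get_obs();print(o['ee_pos'],o['t'],o['qpos'])
E
```

```text
[[279.28481249 211.29518306]]
[ 494.50611346 -257.25681653  236.30244567] 1.275 [-5.00772620e-01  3.08590267e-01  1.76857690e+00 -5.70936636e-04
  1.06503248e+00  8.85153560e-01]
```

View pics/w1.png

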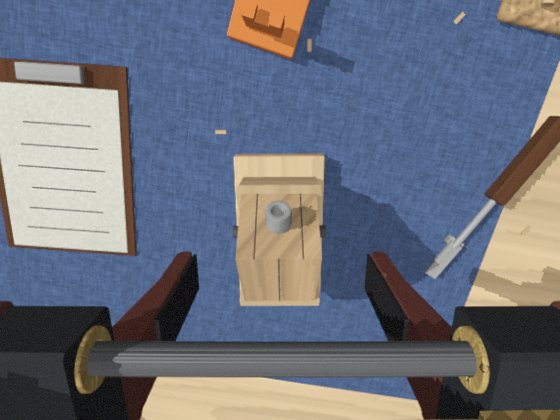

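The wrist view shows the bushing mouth at ~(278,211) with the base's front edge along (235,155)–(324,154), well aligned in yaw. I'll enlarge it for an exact fit.

```bash
python3 - <<'E'
from h import *
c=load('w1');p=c['p']
cv2.imwrite('pics/w1c.png',cv2.resize(p[190:244,250:306],(560,540),interpolation=cv2.INTER_CUBIC)[:,:,::-1])
q=p.astype(int);r,b=q[...,0],q[...,2]
g=((abs(r-b)<22)).astype(np.uint8);g[:195]=0;g[240:]=0;g[:,:258]=0;g[:,300:]=0
k=max(cv2.findContours(g,0,2)[0],key=cv2.contourArea);print(cv2.boundingRect(k),cv2.fitEllipse(k))
# base front edge: wood above blue, columns 242..318
e=[]
for u in range(242,318,4):
    col=(r-b)[140:175,u]; e.append((u,140+np.argmax(col>20)))
X=onz(c,np.array(e),20);print('front edge',X[0],X[-1],'dir deg',np.degrees(np.arctan(np.polyfit(X[:,1],X[:,0],1)[0])),'mid x',X.mean(0))
for v0 in (162,170):
    row=(r-b)[v0];u=np.nonzero(row>20)[0];u=u[(u>225)&(u<335)];E=onz(c,[[u.min(),v0],[u.max()+1,v0]],20);print('edges',u.min(),u.max(),E,E.mean(0))
E
```

```text
(266, 201, 26, 33) ((278.0323791503906, 216.69525146484375), (26.550493240356445, 32.83098602294922), 178.7211456298828)
front edge [ 518.06704332 -208.44738116   20.        ] [ 532.55684153 -285.65842188   20.        ] dir deg -10.628779787765476 mid x [ 525.30368829 -247.05354944   20.        ]
edges 234 324 [[ 507.80025287 -201.13456349   20.        ]
 [ 526.24123995 -299.3934849    20.        ]] [ 517.02074641 -250.26402419   20.        ]
edges 234 323 [[ 499.02039343 -202.42193076   20.        ]
 [ 517.38114577 -300.26553506   20.        ]] [ 508.2007696  -251.34373291   20.        ]
```

View pics/w1c.png

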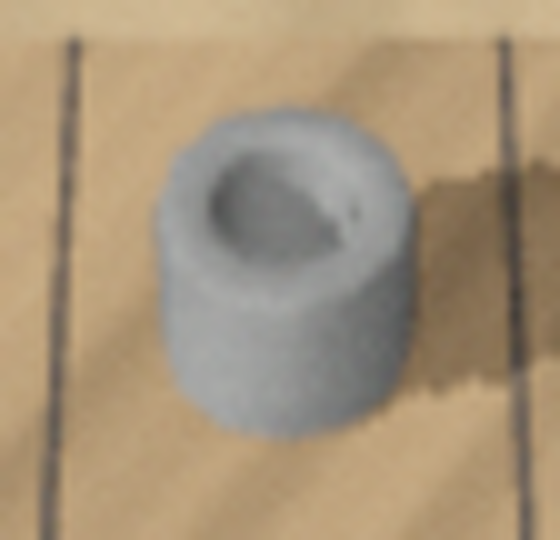

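```bash
python3 - <<'E'
from h import *
c=load('w1')
print(onz(c,[278.2,210.2],125), [bydepth(c,[[u,v]],c['d'][v,u]).round(1) for u,v in [(269,210),(288,211),(278,202),(278,219)]])
c=grab('wrist','w2');p=c['p'];print(onz(c,[278.2,210.2],125))
g=cv2.cvtColor(p,cv2.COLOR_RGB2GRAY);g0=cv2.cvtColor(load('w1')['p'],cv2.COLOR_RGB2GRAY)
print('px shift w1->w2',cv2.phaseCorrelate(np.float32(g0[190:244,250:306]),np.float32(g[190:244,250:306])))
from workcell import ctrl
print(ctrl.get_obs()['ee_pos'])
# blank groove/edge mid-lines: y of base mid in jig frame
a=np.radians(10.6);X=np.array([np.cos(a),np.sin(a)]);Y=np.array([-X[1],X[0]])
print('jig mid y',Y@[517.02,-250.26],Y@[508.2,-251.34],'mouth y',Y@onz(load('w1'),[278.2,210.2],125)[0,:2])
go([544,226,200],ROT([-1,0,0],[0,0,-1]))
E
```

```text
[[ 493.76707986 -253.94332609  125.        ]] [array([[ 493.1, -246.4,  126.8]]), array([[ 495.3, -261.9,  127.4]]), array([[ 498.7, -252.8,  118. ]]), array([[ 489.2, -254.7,  134.1]])]
[[ 492.83236818 -255.04356793  125.        ]]
px shift w1->w2 ((-0.9985509336030205, -1.1770555300920513), 1.0729544936874766)
[ 493.97535599 -257.94458647  236.34008929]
jig mid y -341.09592777195604 -340.53504703663333 mouth y -340.43899312082425
t 1.32 at [ 494.  -257.9  236.3] turn [-8.0000e-04  1.0000e-04 -1.9719e+00] shift [ 0.688  -2.3333  0.1811] rows>= 15.8
```

servo_tool(rows=[[0,0,-0.66,0.23,-0.8,0.06,87],[0,0,-0.66,0.23,-0.8,0.06,87],[0,0,-0.66,0.23,-0.8,0.06,87],[0,0,-0.66,0.23,-0.8,0.06,87],[0,0,-0.66,0.23,-0.8,0.06,87],[0,0,-0.66,0.23,-0.8,0.06,87]])

```text
t: 2.08
ee_pos: [510.0, -93.3, 224.6]
orientation: [2.615, 1.741, -0.001]
ft_force: [0.5, -1.2, -0.5]
width: 86.9
grasp_force: 0.0
```

```bash
python3 - <<'E'
from h import *
go([544,226,200],ROT([-1,0,0],[0,0,-1]))
E
```

```text
t 2.08 at [510.  -93.3 224.6] turn [-4.0000e-04  1.0000e-04 -1.3113e+00] shift [ 1.5385 -0.4591  0.1222] rows>= 10.5
```

servo_tool(rows=[[0,0,-0.66,0.77,-0.23,0.06,87],[0,0,-0.66,0.77,-0.23,0.06,87],[0,0,-0.66,0.77,-0.23,0.06,87],[0,0,-0.66,0.77,-0.23,0.06,87],[0,0,-0.66,0.77,-0.23,0.06,87],[0,0,-0.66,0.77,-0.23,0.06,87]])

```text
t: 2.82
ee_pos: [527.8, 66.3, 212.5]
orientation: [-1.474, -2.774, 0.001]
ft_force: [-0.1, 0.1, 0.1]
width: 86.9
grasp_force: 0.0
```

```bash
python3 - <<'E'
from h import *
go([544,226,200],ROT([-1,0,0],[0,0,-1]))
E
```

```text
t 2.83 at [527.8  66.3 212.5] turn [-4.000e-04 -1.000e-04 -6.514e-01] shift [0.6163 0.5139 0.062 ] rows>= 5.2
```

servo_tool(rows=[[0,0,-0.65,0.61,0.51,0.06,87],[0,0,-0.65,0.61,0.51,0.06,87],[0,0,-0.65,0.61,0.51,0.06,87],[0,0,-0.65,0.61,0.51,0.06,87],[0,0,-0.65,0.61,0.51,0.06,87],[0,0,-0.65,0.61,0.51,0.06,87],[0,0,-0.65,0.61,0.51,0.06,87]])

```text
t: 3.7
ee_pos: [544.8, 224.6, 200.5]
orientation: [-0.009, -3.141, 0.001]
ft_force: [-0.0, -0.7, -0.2]
width: 87.1
grasp_force: 0.0
```

```bash
python3 - <<'E'
from h import *
c=grab('wrist','w3');cv2.imwrite('pics/w3.png',c['p'][:,:,::-1])
go([544,226,200],ROT([-1,0,0],[0,0,-1]))
print(proj(c,[[544,226,64],[500,226,55],[470,226,55],[364,226,55]]))
E
```

```text
t 3.75 at [544.7 224.9 200.6] turn [-0.0002 -0.0001 -0.0041] shift [0.0036 0.0057 0.0028] rows>= 0.0
[[283.32206862 200.79012725]
 [283.03962242 150.06885617]
 [282.86015033 114.88677099]
 [282.12978982 -26.67016432]]
```

View pics/w3.png

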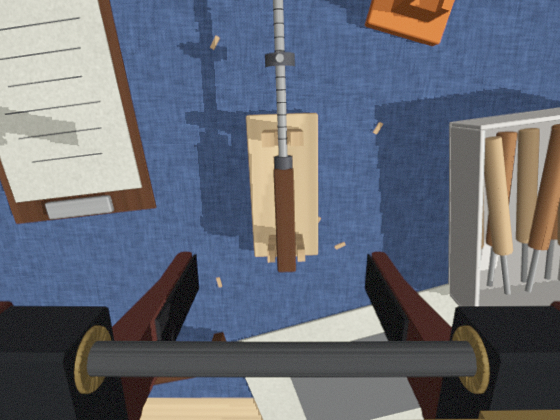

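The wrist view shows the handle from (285,169) to (287,272), the rod running up through (279,0) and the collar at (280,58). I'll fit the axis.

```bash
python3 - <<'E'
from h import *
c=load('w3');p=c['p'].astype(int);r,g,b=p[...,0],p[...,1],p[...,2]
m=np.zeros(r.shape,np.uint8);m[160:278,268:304]=((r>b+18)&(r<140)&(g<85))[160:278,268:304]
k=max(cv2.findContours(m,0,2)[0],key=cv2.contourArea);print(cv2.boundingRect(k),cv2.minAreaRect(k))
L=[]
for v in range(176,266,3):
    u=np.nonzero(m[v])[0]
    if len(u): L.append((u.min()/2+u.max()/2,v,len(u)))
L=np.array(L);X=onz(c,L[:,:2],64);f=np.polyfit(X[:,0],X[:,1],1);print('widths',L[:,2],'handle slope',f,'y at 544',np.polyval(f,544))
R2=[]
for v in list(range(4,46,3))+list(range(72,120,3)):
    u=np.arange(270,290);w=((r[v,u]>b[v,u]-12)&(r[v,u]>70))
    if w.sum()>3: R2.append((u[w].mean(),v))
R2=np.array(R2);Y=onz(c,R2,55);f2=np.polyfit(Y[:,0],Y[:,1],1);print('rod n',len(R2),f2,'y at 544',np.polyval(f2,544),'at 400',np.polyval(f2,400))
A=np.r_[X,Y];f3=np.polyfit(A[:,0],A[:,1],1);print('joint',f3,np.polyval(f3,544),np.abs(np.polyval(f3,A[:,0])-A[:,1]).max())
vt=[v for v in range(160,280) if m[v].sum()>8];print(vt[0],vt[-1],onz(c,[[285,vt[0]],[287,vt[-1]+1]],64))
print('ferrule front',onz(c,[282,156],60),'collar',onz(c,[280,53],66))
E
```

```text
(274, 166, 22, 106) ((284.3282470703125, 218.4562225341797), (105.53607177734375, 18.59429168701172), 88.11180877685547)
widths [19. 19. 19. 19. 18. 18. 18. 18. 18. 19. 19. 18. 18. 18. 18. 18. 18. 18.
 18. 19. 19. 19. 19. 19. 19. 18. 18. 17. 18. 18.] handle slope [3.09770160e-02 2.09513467e+02] y at 544 226.36496372104017
rod n 30 [2.28859830e-02 2.13662394e+02] y at 544 226.1123685707377 at 400 222.8167870163142
joint [2.59373021e-02 2.12351499e+02] 226.46139103662233 1.4881385746601268
169 271 [[515.30020687 227.60308866  64.        ]
 [614.60287648 229.17918237  64.        ]]
ferrule front [[504.53395653 225.05242652  60.        ]] collar [[422.50110648 223.96388073  66.        ]]
```

```bash
python3 - <<'E'
from h import *
go([545,226.3,36],ROT([-1,-.026,0],[0,0,-1]))
E
```

```text
t 3.75 at [544.7 224.9 200.6] turn [-0.0002 -0.0001 -0.0215] shift [-0.0015  0.0075  0.8228] rows>= 2.6
```

servo_tool(rows=[[0,0,-0.0215,-0.0015,0.0065,0.25,87],[0,0,-0.0215,-0.0015,0.0065,0.45,87],[0,0,-0.0215,-0.0015,0.0065,0.6,87],[0,0,-0.0215,-0.0015,0.0065,0.6,87],[0,0,-0.0215,-0.0015,0.0065,0.6,87]])

```text
t: 4.38
ee_pos: [545.4, 227.6, 81.7]
orientation: [-0.044, 3.14, 0.001]
ft_force: [-0.1, 0.4, 0.5]
width: 87.1
grasp_force: 0.0
```

```bash
python3 - <<'E'
from h import *
go([545,226.3,36],ROT([-1,-.026,0],[0,0,-1]))
E
```

```text
t 4.38 at [545.4 227.6  81.7] turn [0.0003 0.0008 0.0013] shift [ 0.0025 -0.0064  0.2284] rows>= 0.7
```

servo_tool(rows=[[0,0,0,0.0025,-0.006,0.12,87],[0,0,0,0.0025,-0.006,0.228,87],[0,0,0,0.0025,-0.006,0.228,87],[0,0,0,0.0025,-0.006,0.228,87]])

```text
t: 4.88
ee_pos: [545.1, 226.9, 36.7]
orientation: [-0.045, 3.139, 0.001]
ft_force: [-0.2, -0.2, 0.1]
width: 87.0
grasp_force: 0.0
```

```bash
python3 - <<'E'
from h import *
go([545,226.3,36],ROT([-1,-.026,0],[0,0,-1]))
E
```

```text
t 4.88 at [545.1 226.9  36.7] turn [0.0005 0.0014 0.0018] shift [ 0.0008 -0.0028  0.0033] rows>= 0.0
```

Within 1 mm. Closing the gripper now.

servo_tool(rows=[[0,0,0,0,-0.001,0.002,40],[0,0,0,0,-0.001,0.002,10],[0,0,0,0,-0.001,0.002,10],[0,0,0,0,-0.001,0.002,10],[0,0,0,0,-0.001,0.002,10],[0,0,0,0,-0.001,0.002,10],[0,0,0,0,-0.001,0.002,10],[0,0,0,0,-0.001,0.002,10]])

```text
t: 5.88
ee_pos: [544.1, 226.3, 34.6]
orientation: [0.046, -3.141, 0.0]
ft_force: [0.1, 0.8, -0.6]
width: 18.0
grasp_force: 30.0
```

servo_tool(rows=[[0,0,0,0,0,-0.05,10],[0,0,0,0,0,-0.15,10],[0,0,0,0,0,-0.35,10],[0,0,0,0,0,-0.6,10],[0,0,0,0,0,-0.8,10],[0,0,0,0,0,-0.9,10],[0,0,0,0,0,-0.9,10]])

```text
t: 6.75
ee_pos: [545.2, 226.8, 217.8]
orientation: [-0.045, 3.136, 0.003]
ft_force: [0.6, -0.6, -1.5]
width: 17.7
grasp_force: 30.0
```

```bash
cat >> h.py <<'E'
M=np.array([493.8,-254.2,125]); a_=np.radians(190.6); e_=np.radians(35)
INS=np.array([np.cos(e_)*np.cos(a_),np.cos(e_)*np.sin(a_),-np.sin(e_)])  # into bore
HZ=np.array([np.cos(a_),np.sin(a_),0]); TZ=np.cross(INS,np.cross([0,0,-1.],INS))
RI=ROT(INS,[0,0,-1]-INS*INS[2]*-1)
TIP=np.array([179.,0,-20.4]) # tip in tool frame
E
python3 - <<'E'
from h import *
RI=ROT(HZ,[0,0,-1])@Rn.from_euler('y',0).as_matrix()
# insertion orientation: x=INS, y horizontal
y=np.cross([0,0,-1],HZ);Rm=np.c_[INS,y,np.cross(INS,y)];print(Rm)
tcp=M-INS*40-Rm@TIP; print('pre TCP',tcp,'final',M+INS*85-Rm@TIP)
go(tcp,Rm)
c=grab('wrist','w4');cv2.imwrite('pics/w4.png',c['p'][:,:,::-1])
t=grab('top','t4');s=grab('scene','s4')
from workcell import ctrl;o=ctrl.get_obs();T=Rn.from_rotvec(o['orientation']).as_matrix();P=o['ee_pos']+T@TIP;print('tip pred',P,proj(t,P),proj(s,P))
f=lambda p,uv:cv2.resize(p[int(uv[1])-30:int(uv[1])+45,int(uv[0])-50:int(uv[0])+50],(400,300),interpolation=cv2.INTER_CUBIC)
m=np.hstack([f(t['p'],proj(t,P)[0]),f(s['p'],proj(s,P)[0])]);w=np.zeros((300,800,3),np.uint8);w[:,:400]=cv2.resize(c['p'],(400,300));cv2.imwrite('pics/m4.png',np.vstack([m,w])[:,:,::-1])
E
```

```text
[[-0.8051735  -0.18395135  0.56378855]
 [-0.15068412  0.98293535  0.10551016]
 [-0.57357644  0.         -0.81915204]]
pre TCP [ 681.63428316 -219.04776938  233.90253786] final [ 580.98759558 -237.88328499  162.20548331]
t 6.75 at [545.2 226.8 217.8] turn [-0.0309 -0.4031 -0.101 ] shift [-0.618  -2.2477 -0.0816] rows>= 7.5
tip pred [364.47003135 220.86757521 234.695395  ] [[231.24326786 261.05362466]] [[354.02561732 175.6529067 ]]
```

View pics/m4.png

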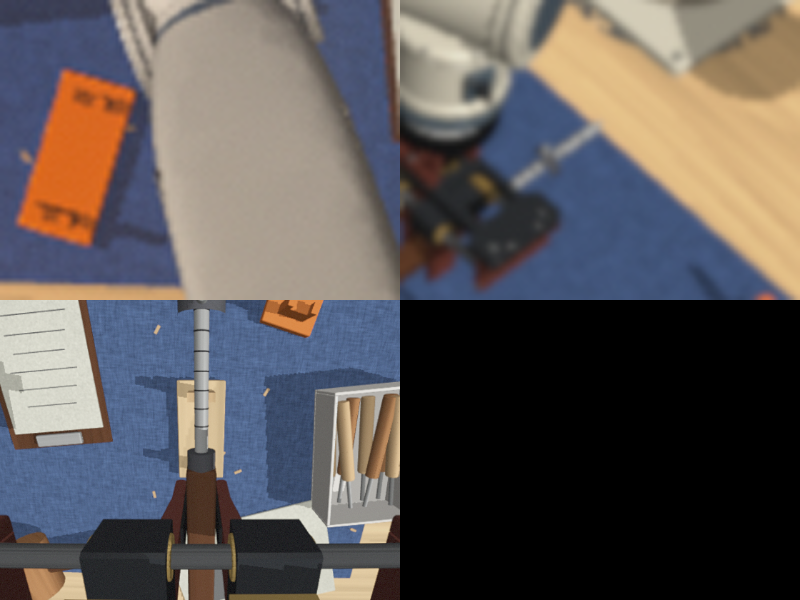

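The scene crop shows the tip where predicted, and the wrist view shows the rod straight ahead of the handle with the collar at the top edge. Next: how the rod and ferrule sit in the wrist picture compared with the model, as a camera offset check.

```bash
python3 - <<'E'
from h import *
from workcell import ctrl
c=load('w4');p=c['p'].astype(int);r,g,b=p[...,0],p[...,1],p[...,2]
o=ctrl.get_obs();T=Rn.from_rotvec(o['orientation']).as_matrix();print(o['ee_pos'])
Ez=o['ee_pos'];
L=[]
for v in range(25,180,5):
    u=np.arange(262,305);w=(r[v,u]>b[v,u]-15)&(r[v,u]>70)&(abs(r[v,u]-b[v,u])<25)
    if w.sum()>5: L.append((u[w].mean(),v,w.sum()))
L=np.array(L);print(L[::3])
n=T[:,2];P0=Ez+T@[0,0,-20.4]
oo,d=ray(c,L[:,:2]);X=oo+d*(((P0-oo)@n)/(d@n))[:,None];Y=(X-Ez)@T
print('rod in tool y:',np.polyfit(Y[:,0],Y[:,1],1),Y[[0,-1]].round(2))
# handle edges
for v in (250,270,290):
    u=np.arange(255,320);w=(r[v,u]>b[v,u]+18)&(r[v,u]<120);print(v,u[w].min(),u[w].max(),w.sum())
col=p[195:250,282];print([(195+i,tuple(x)) for i,x in enumerate(col)][::3])
F=lambda x,z:proj(c,Ez+T@np.array([x,0,z]));print('ferrule front/hand front proj',F(39,-28.9),F(29,-29.4))
E
```

```text
[543.37089379 226.04019348 214.08264553]
[[282.   25.   21. ]
 [282.   40.   21. ]
 [282.   55.   21. ]
 [281.5  70.   20. ]
 [281.5  85.   20. ]
 [284.5 100.   12. ]
 [281.5 115.   20. ]
 [282.  130.   19. ]
 [282.  145.   19. ]
 [282.  160.   19. ]
 [282.  175.   19. ]]
rod in tool y: [7.01410266e-04 7.20247222e-01] [[109.81   0.84 -20.4 ]
 [ 52.16   0.84 -20.4 ]]
250 262 301 40
270 255 319 61
290 255 319 55
[(195, (np.int64(127), np.int64(126), np.int64(126))), (198, (np.int64(125), np.int64(127), np.int64(125))), (201, (np.int64(127), np.int64(131), np.int64(129))), (204, (np.int64(125), np.int64(127), np.int64(125))), (207, (np.int64(129), np.int64(129), np.int64(128))), (210, (np.int64(128), np.int64(129), np.int64(128))), (213, (np.int64(119), np.int64(115), np.int64(116))), (216, (np.int64(57), np.int64(56), np.int64(58))), (219, (np.int64(61), np.int64(63), np.int64(68))), (222, (np.int64(64), np.int64(64), np.int64(66))), (225, (np.int64(65), np.int64(68), np.int64(70))), (228, (np.int64(65), np.int64(67), np.int64(68))), (231, (np.int64(64), np.int64(63), np.int64(69))), (234, (np.int64(63), np.int64(65), np.int64(66))), (237, (np.int64(66), np.int64(68), np.int64(70))), (240, (np.int64(65), np.int64(67), np.int64(73))), (243, (np.int64(76), np.int64(50), np.int64(36))), (246, (np.int64(74), np.int64(50), np.int64(33))), (249, (np.int64(78), np.int64(56), np.int64(40)))]
ferrule front/hand front proj [[280.04564008 210.3067929 ]] [[280.08344846 233.28545538]]
```

```bash
python3 - <<'E'
from h import *
from workcell import ctrl
for k in range(4):
    o=ctrl.get_obs();c=grab('wrist','w5')
    print(o['ee_pos'].round(2))
p=c['p'].astype(int);r,g,b=p[...,0],p[...,1],p[...,2]
T=Rn.from_rotvec(o['orientation']).as_matrix();Ez=o['ee_pos']
L=[]
for v in range(25,180,5):
    u=np.arange(262,305);w=(r[v,u]>b[v,u]-15)&(r[v,u]>70)&(abs(r[v,u]-b[v,u])<25)
    if w.sum()>15: L.append((u[w].mean(),v))
L=np.array(L)
n=T[:,2];P0=Ez+T@[0,0,-20.4]
oo,d=ray(c,L);X=oo+d*(((P0-oo)@n)/(d@n))[:,None];Y=(X-Ez)@T
print('rod in tool y:',np.polyfit(Y[:,0],Y[:,1],1),Y[[0,-1]].round(2))
F=lambda x,z:proj(c,Ez+T@np.array([x,0,z])).round(1);print('ferrule front/rear proj',F(39,-24.4),F(29,-29.4))
col=p[195:255,282].sum(1);print(col)
c1=load('w1');print('mouth',onz(c1,[278.2,210.2],125),'w2',onz(load('w2'),[277.2,209.03],125))
# refine w2 mouth by template
E
```

```text
[543.37 226.04 214.08]
[543.3  226.05 213.69]
[543.3  226.04 213.5 ]
[543.4  226.07 213.51]
rod in tool y: [0.00022365 0.14938314] [[ 1.109e+02  2.000e-01 -2.040e+01]
 [ 5.451e+01 -1.000e-02 -2.040e+01]]
ferrule front/rear proj [[281.5 213.4]] [[281.5 240. ]]
[378 381 385 381 387 378 382 384 388 392 382 380 385 385 378 390 379 383
 348 239 160 156 185 199 203 193 207 209 189 212 206 212 187 207 207 183
 194 200 208 207 213 201 198 186 195 194 206 181 174 170 166 168 158 179
 156 170 170 164 179 186]
mouth [[ 493.76707986 -253.94332609  125.        ]] w2 [[ 493.67567732 -254.04737305  125.        ]]
```

servo_tool(rows=[[0,0,0,-0.08,-0.25,-0.02,10],[0,0,0,-0.16,-0.5,-0.05,10],[0,0,0,-0.25,-0.8,-0.08,10],[0,0,0,-0.3,-1,-0.1,10],[0,0,0,-0.3,-1,-0.1,10]])

```text
t: 7.72
ee_pos: [610.4, 25.4, 234.2]
orientation: [0.039, -3.141, 0.001]
ft_force: [-0.2, 0.1, -1.4]
width: 17.6
grasp_force: 30.0
```

```bash
sed -i '/^M=np/,$d' h.py; cat >> h.py <<'E'
M=np.array([493.7,-254.0,125]); a_=np.radians(190.6); e_=np.radians(35)
HZ=np.array([np.cos(a_),np.sin(a_),0]); INS=np.cos(e_)*HZ+[0,0,-np.sin(e_)]
y_=np.cross([0,0,-1],HZ); RM=np.c_[INS,y_,np.cross(INS,y_)]
TIP=np.array([179.,0,-20.4])
def pre(s): return M+INS*s-RM@TIP   # tip at depth s past mouth
def tip():
    from workcell import ctrl
    o=ctrl.get_obs();T=Rn.from_rotvec(o['orientation']).as_matrix();P=o['ee_pos']+T@TIP
    q=RM.T@(P-M);print('tip rel bore: depth %.1f lat %.1f up %.1f'%(q[0],q[1],-q[2]),'axis err deg',np.degrees(RM.T@T[:,0])[1:].round(2),'F',(RM.T@o['ft_force']).round(1),'w',round(float(o['width']),1),'q',o['qpos'].round(2))
E
python3 -c "
from h import *
go(pre(-40),RM)"
```

```text
t 7.72 at [610.4  25.4 234.2] turn [-0.0328 -0.4066 -0.1032] shift [-0.3247 -1.2298  0.0021] rows>= 4.1
```

servo_tool(rows=[[-0.008,-0.1,-0.025,-0.08,-0.25,-0.05,10],[-0.016,-0.2,-0.05,-0.16,-0.5,-0.1,10],[-0.024,-0.3,-0.075,-0.25,-0.75,-0.1,10],[-0.033,-0.4,-0.103,-0.3,-0.95,-0.1,10],[-0.033,-0.407,-0.103,-0.3,-0.95,-0.1,10],[-0.033,-0.407,-0.103,-0.3,-0.95,-0.1,10]])

```text
t: 8.48
ee_pos: [679.5, -153.1, 260.6]
orientation: [-0.223, 2.543, 0.063]
ft_force: [0.6, -0.2, -1.0]
width: 18.0
grasp_force: 30.0
```

```bash
python3 -c "
from h import *
go(pre(-40),RM);tip()"
```

```text
t 8.47 at [ 679.5 -153.1  260.6] turn [-0.0063 -0.0138 -0.0049] shift [ 0.1139 -0.3249  0.086 ] rows>= 1.1
tip rel bore: depth -64.1 lat 66.5 up 19.8 axis err deg [ 0.43 -1.19] F [ 0.1 -0.3  1.1] w 18.0 q [-0.36  0.32  1.83  0.58  0.55 -2.54]
```

```bash
python3 - <<'E'
from h import *
from workcell import ctrl
from scipy.optimize import least_squares
o=ctrl.get_obs();q=o['qpos'];print(q)
E=lambda s,a:Rn.from_euler(s,a)
fk=lambda q:(E('z',q[0])*E('y',q[1]+q[2])*E('z',q[3])*E('y',q[4])*E('z',q[5]+np.pi/2))
T=Rn.from_rotvec(o['orientation']);print('model err deg',np.degrees((fk(q).inv()*T).magnitude()))
for q1 in (q[0],q[0]-.1):
  for rho in range(-50,51,10):
    R=Rn.from_matrix(RM)*E('x',np.radians(rho))
    W=(E('z',q1)*E('y',q[1]+q[2])).inv()*R
    z=W.apply([0,0,1]);q4=np.arctan2(z[1],z[0]);q5=np.arccos(z[2])
    q6=((E('z',q4)*E('y',q5)).inv()*W).as_euler('zyx')[0]-np.pi/2
    print(round(q1,2),rho,np.round([q4,q5,(q6+np.pi)%(2*np.pi)-np.pi],2))
E
```

```text
[-0.3649364   0.31902226  1.82798929  0.57587139  0.54602949 -2.53973024]
model err deg 3.3356050932874576e-14
-0.36 -50 [ 1.05  1.35 -2.86]
-0.36 -40 [ 0.99  1.19 -2.84]
-0.36 -30 [ 0.93  1.02 -2.82]
-0.36 -20 [ 0.86  0.86 -2.77]
-0.36 -10 [ 0.76  0.7  -2.7 ]
-0.36 0 [ 0.62  0.54 -2.58]
-0.36 10 [ 0.38  0.4  -2.37]
-0.36 20 [-0.03  0.3  -1.98]
-0.36 30 [-0.64  0.28 -1.39]
-0.36 40 [-1.16  0.35 -0.9 ]
-0.36 50 [-1.46  0.48 -0.63]
-0.46 -50 [ 1.    1.43 -2.9 ]
-0.46 -40 [ 0.96  1.26 -2.89]
-0.46 -30 [ 0.91  1.09 -2.87]
-0.46 -20 [ 0.85  0.92 -2.84]
-0.46 -10 [ 0.78  0.75 -2.79]
-0.46 0 [ 0.67  0.59 -2.71]
-0.46 10 [ 0.5   0.44 -2.56]
-0.46 20 [ 0.18  0.31 -2.26]
-0.46 30 [-0.43  0.24 -1.68]
-0.46 40 [-1.1   0.28 -1.02]
-0.46 50 [-1.5   0.4  -0.65]
```

```bash
cat >> h.py <<'E'
EU=lambda s,a:Rn.from_euler(s,a)
fkR=lambda q:(EU('z',q[0])*EU('y',q[1]+q[2])*EU('z',q[3])*EU('y',q[4])*EU('z',q[5]+np.pi/2))
def fkP(q,k): return EU('z',q[0]).apply(np.array([k[0],k[1],k[2]])+EU('y',q[1]).apply([0,0,k[3]])+EU('y',q[1]+q[2]).apply([k[4],0,k[5]]))+fkR(q).apply([0,0,k[6]])
def ik(P,R,k,q0):
    from scipy.optimize import least_squares
    f=lambda q:np.r_[(fkP(q,k)-P)/100,(fkR(q).inv()*Rn.from_matrix(R)).as_rotvec()*3]
    s=least_squares(f,q0);return s.x,np.abs(s.fun).max()
E
python3 - <<'E'
from h import *
from workcell import ctrl
from scipy.optimize import least_squares
o=ctrl.get_obs()
S=[([-1.174,.424,1.631,0,1.089,-.019],[252.264,-571.255,221.965]),([-5.00772620e-01,3.08590267e-01,1.76857690,-5.7e-4,1.06503248,.885153560],[494.50611346,-257.25681653,236.30244567]),(o['qpos'],o['ee_pos'])]
f=lambda k:np.r_[np.concatenate([fkP(q,k)-p for q,p in S]),(np.array(k)-[0,10,200,500,0,500,250])*.003]
s=least_squares(f,[0,10,200,500,0,500,250]);k=s.x;print(k.round(1),s.fun.round(1));np.save('k.npy',k)
for rho in (0,10,15,20,25,30,35):
    R=RM@EU('x',np.radians(rho)).as_matrix();
    for d in (-40,85):
        q,e=ik(M+INS*d-R@TIP,R,k,o['qpos']);print(rho,d,q.round(2),e.round(4))
E
```

```text
[ -3.9  11.9 311.8 565.3  77.  488.4 309.7] [-0.   0.  -0.1  0.  -0.   0.2  0.   0.  -0.  -0.   0.   0.3  0.2  0.2
 -0.   0.2]
0 -40 [-0.48  0.39  1.8   0.72  0.57 -2.78] 0.0
0 85 [-0.61  0.41  2.01  1.03  0.5  -3.24] 0.0
10 -40 [-0.41  0.36  1.86  0.51  0.35 -2.54] 0.0
10 85 [-0.53  0.38  2.07  1.18  0.26 -3.32] 0.0
15 -40 [-0.36  0.36  1.88  0.27  0.26 -2.27] 0.0
15 85 [-0.48  0.37  2.1   1.4   0.14 -3.51] 0.0
20 -40 [-0.32  0.35  1.9  -0.2   0.2  -1.78] 0.0
20 85 [-0.43  0.37  2.13  2.52  0.06 -4.59] 0.0
25 -40 [-0.27  0.36  1.92 -0.81  0.21 -1.14] 0.0
25 85 [-0.38  0.38  2.15  0.6  -0.14 -2.62] 0.0
30 -40 [-0.23  0.37  1.93  1.91 -0.28 -3.84] 0.0
30 85 [-0.33  0.4   2.16  0.84 -0.26 -2.82] 0.0
35 -40 [-0.19  0.39  1.94 -1.44  0.38 -0.46] 0.0
35 85 [-0.27  0.42  2.17  0.95 -0.39 -2.87] 0.0
```

Joint 6 would run past its limit in the bore, because this grasp has the wrong hand side. The model says the half-turned grasp gives q6≈0, so I'll lay the gauge back on its rest and regrasp it turned by π.

```bash
python3 -c "
from h import *
R0=Rn.from_rotvec([.046,-3.141,0]).as_matrix();np.save('R0.npy',R0)
go([544.1,226.3,150],R0)
k=np.load('k.npy');F=RM@EU('z',np.pi).as_matrix();t=np.array([-179,0,-20.4])
for d in(-40,85):print(ik(M+INS*d-F@t,F,k,[-.5,.4,1.9,.7,.5,.3]))
"
```

```text
t 8.47 at [ 679.5 -153.1  260.6] turn [0.026  0.3931 0.0941] shift [0.5856 1.9875 0.2648] rows>= 6.7
(array([-0.48161018,  0.39355615,  1.79679042,  0.71904672,  0.56859566,
        0.36276555]), np.float64(1.4210854715202005e-15))
(array([-0.61154741,  0.40617997,  2.00509905,  1.02740911,  0.49961156,
       -0.09453651]), np.float64(2.3305801732931284e-13))
```

servo_tool(rows=[[0.006,0.1,0.023,0.1,0.25,0,10],[0.013,0.2,0.047,0.2,0.5,0,10],[0.02,0.3,0.07,0.25,0.75,0.02,10],[0.026,0.393,0.094,0.29,1,0.05,10],[0.026,0.393,0.094,0.29,1,0.05,10],[0.026,0.393,0.094,0.29,1,0.05,10]])

```text
t: 9.22
ee_pos: [603.6, 36.8, 219.7]
orientation: [-0.052, 3.139, -0.003]
ft_force: [-0.1, 0.2, -1.1]
width: 17.8
grasp_force: 30.0
```

```bash
python3 -c "
from h import *
go([544.1,226.3,110],np.load('R0.npy'))
"
```

```text
t 9.22 at [603.6  36.8 219.7] turn [-0.0012  0.0015  0.0024] shift [0.2673 0.9576 0.5462] rows>= 3.6
```

servo_tool(rows=[[0,0,0.001,0.08,0.3,0.1,10],[0,0,0.001,0.16,0.6,0.2,10],[0,0,0.001,0.24,0.85,0.35,10],[0,0,0.001,0.267,0.955,0.5,10],[0,0,0.001,0.267,0.955,0.5,10],[0,0,0.001,0.267,0.955,0.5,10],[0,0,0.001,0.267,0.955,0.5,10]])

```text
t: 10.1
ee_pos: [546.4, 224.0, 121.2]
orientation: [-0.041, 3.137, -0.001]
ft_force: [0.3, 0.5, -0.9]
width: 17.6
grasp_force: 30.0
```

```bash
python3 -c "
from h import *
go([544.1,226.3,34.8],np.load('R0.npy'));tip()
"
```

```text
t 10.1 at [546.4 224.  121.2] turn [-0.0003  0.0031 -0.002 ] shift [0.0129 0.0119 0.432 ] rows>= 1.4
tip rel bore: depth 21.4 lat 488.5 up 34.3 axis err deg [  9.05 -32.24] F [0.2 0.4 0.9] w 17.6 q [ 0.37  0.5   1.78 -0.    0.86 -1.23]
```

servo_tool(rows=[[0,0.003,-0.002,0.013,0.012,0.1,10],[0,0.003,-0.002,0.013,0.012,0.2,10],[0,0.003,-0.002,0.013,0.012,0.25,10],[0,0.003,-0.002,0.013,0.012,0.25,10],[0,0.003,-0.002,0.013,0.012,0.25,10],[0,0.003,-0.002,0.013,0.012,0.25,10]])

```text
t: 10.85
ee_pos: [542.8, 227.7, 70.3]
orientation: [0.049, -3.14, 0.001]
ft_force: [0.6, -0.3, -1.5]
width: 18.0
grasp_force: 30.0
```

```bash
python3 -c "
from h import *
go([544.1,226.3,34.8],np.load('R0.npy'))
"
```

```text
t 10.85 at [542.8 227.7  70.3] turn [-0.0005 -0.0009  0.0013] shift [-0.0065 -0.0069  0.1773] rows>= 0.6
```

servo_tool(rows=[[0,-0.001,0.001,-0.006,-0.006,0.03,10],[0,-0.001,0.001,-0.006,-0.006,0.06,10],[0,-0.001,0.001,-0.006,-0.006,0.09,10],[0,-0.001,0.001,-0.006,-0.006,0.12,10],[0,-0.001,0.001,-0.006,-0.006,0.15,10],[0,-0.001,0.001,-0.006,-0.006,0.165,10],[0,-0.001,0.001,-0.006,-0.006,0.165,10]])

```text
t: 11.72
ee_pos: [543.4, 226.2, 36.4]
orientation: [0.047, -3.14, 0.002]
ft_force: [-0.3, 0.1, -2.8]
width: 17.7
grasp_force: 30.0
```

```bash
python3 -c "
from h import *
go([544.1,226.3,34.8],np.load('R0.npy'))
from workcell import ctrl;print(ctrl.get_obs()['ft_force'],ctrl.get_obs()['moment'])
"
```

```text
t 11.72 at [543.4 226.2  36.4] turn [-0.0008 -0.0008  0.0003] shift [-0.0036  0.0003  0.0081] rows>= 0.0
[-0.29323296  0.07208646 -2.75065689] [ 0.0161923  -0.19389689  0.0013189 ]
```

servo_tool(rows=[[0,0,0,-0.002,0,0.004,10],[0,0,0,-0.002,0,0.006,10],[0,0,0,-0.002,0,0.006,10],[0,0,0,-0.002,0,0.006,40],[0,0,0,-0.002,0,0.006,87],[0,0,0,-0.002,0,0.006,87],[0,0,0,-0.002,0,0.006,87],[0,0,0,-0.002,0,0.006,87]])

```text
t: 12.72
ee_pos: [544.0, 226.3, 35.5]
orientation: [0.047, -3.14, 0.002]
ft_force: [-0.1, 0.6, 0.6]
width: 64.3
grasp_force: 0.0
```

servo_tool(rows=[[0,0,0,0,0,-0.15,87],[0,0,0,0,0,-0.45,87],[0,0,0,0,0,-0.75,87],[0,0,0,0,0,-0.75,87]])

```text
t: 13.22
ee_pos: [547.1, 227.7, 190.7]
orientation: [-0.046, 3.133, 0.004]
ft_force: [-0.6, -0.4, -0.2]
width: 86.9
grasp_force: 0.0
```

servo_tool(rows=[[0,0,1,0,0,0,87],[0,0,1,0,0,0,87],[0,0,1,0,0,0,87],[0,0,1,0,0,0,87],[0,0,1,0,0,0,87],[0,0,1,0,0,0,87],[0,0,1,0,0,0,87],[0,0,1,0,0,0,87]])

```text
t: 14.22
ee_pos: [543.3, 226.1, 184.1]
orientation: [-2.114, -2.323, 0.005]
ft_force: [-0.6, -0.7, 0.3]
width: 87.1
grasp_force: 0.0
```

servo_tool(rows=[[0,0,1,0,0,0,87],[0,0,1,0,0,0,87],[0,0,1,0,0,0,87],[0,0,1,0,0,0,87],[0,0,1,0,0,0,87],[0,0,1,0,0,0,87],[0,0,1,0,0,0,87],[0,0,1,0,0,0,87],[0,0,1,0,0,0,87],[0,0,1,0,0,0,87]])

```text
t: 15.48
ee_pos: [543.7, 226.3, 184.8]
orientation: [3.128, 0.274, -0.003]
ft_force: [0.8, -0.7, 0.4]
width: 87.2
grasp_force: 0.0
```

```bash
python3 - <<'E'
from h import *
go([545,226.3,34.8],ROT([1,.028,0],[0,0,-1]))
from workcell import ctrl;print(ctrl.get_obs()['qpos'])
c=grab('wrist','w6');cv2.imwrite('pics/w6.png',c['p'][:,:,::-1])
E
```

```text
t 15.47 at [543.7 226.3 184.8] turn [0.0009 0.0014 0.0979] shift [7.900e-03 2.000e-04 7.501e-01] rows>= 2.4
[ 3.74542577e-01  4.17580219e-01  1.73897474e+00 -8.23385806e-04
  9.87483874e-01  1.77092855e+00]
```

View pics/w6.png

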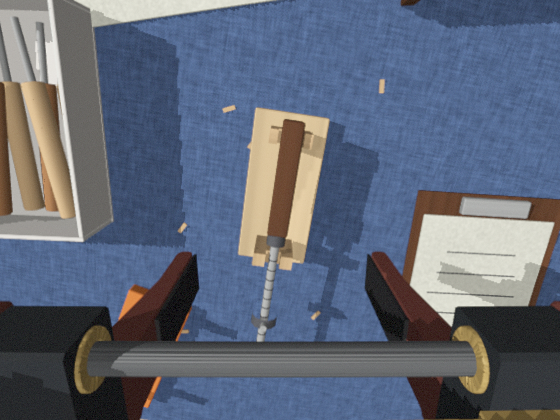

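The gauge lies properly back on its rest, handle (296,120) to (275,237). I'll turn the last bit and descend for the regrasp.

servo_tool(rows=[[0,0,0.05,0.005,0,0.2,87],[0,0,0.098,0.007,0,0.4,87],[0,0,0.098,0.007,0,0.5,87],[0,0,0.098,0.007,0,0.5,87],[0,0,0.098,0.007,0,0.5,87]])

```text
t: 16.15
ee_pos: [546.3, 226.9, 86.7]
orientation: [3.141, 0.04, 0.001]
ft_force: [0.2, 0.2, 0.5]
width: 86.9
grasp_force: 0.0
```

```bash
python3 - <<'E'
from h import *
c=load('w6');p=c['p'].astype(int);r,g,b=p[...,0],p[...,1],p[...,2]
m=np.zeros(r.shape,np.uint8);m[112:245,262:312]=((r>b+18)&(r<140)&(g<85))[112:245,262:312]
k=max(cv2.findContours(m,0,2)[0],key=cv2.contourArea);bx=cv2.boxPoints(cv2.minAreaRect(k));X=onz(c,bx,64)
A=sorted(X.tolist());P=np.mean(A[:2],0);Q=np.mean(A[2:],0);d=(Q-P)/np.linalg.norm(Q-P);print('front',P,'rear',Q,'len',np.linalg.norm(Q-P),'origin',P+30*d,Q-70*d,d)
go([545,226.3,34.8],ROT([1,.028,0],[0,0,-1]))
E
```

```text
front [515.20298735 224.72232763  64.        ] rear [614.79236336 227.51536303  64.        ] len 99.62853437418255 origin [545.19119604 225.56336241  64.        ] [544.81987641 225.55294856  64.        ] [0.99960696 0.02803449 0.        ]
t 16.15 at [546.3 226.9  86.7] turn [ 0.0003 -0.0005 -0.0018] shift [-0.0068  0.0029  0.2594] rows>= 0.8
```

servo_tool(rows=[[0,0,-0.001,-0.004,0.003,0.13,87],[0,0,-0.001,-0.004,0.003,0.25,87],[0,0,-0.001,-0.004,0.003,0.25,87],[0,0,-0.001,-0.004,0.003,0.25,40],[0,0,-0.001,-0.004,0.003,0.25,10],[0,0,-0.001,-0.004,0.003,0.25,10],[0,0,-0.001,-0.004,0.003,0.25,10],[0,0,-0.001,-0.004,0.003,0.25,10],[0,0,-0.001,-0.004,0.003,0.25,10]])

```text
t: 17.27
ee_pos: [544.5, 225.9, 35.5]
orientation: [3.14, 0.04, -0.002]
ft_force: [-0.1, 0.2, 0.1]
width: 30.6
grasp_force: 0.0
```

```bash
python3 - <<'E'
from h import *
go([545,226.3,34.8],ROT([1,.028,0],[0,0,-1]))
E
```

```text
t 17.27 at [544.5 225.9  35.5] turn [ 0.0008  0.0008 -0.0015] shift [ 0.0027 -0.0021  0.0034] rows>= 0.0
```

servo_tool(rows=[[0,0,0,0,0,0,10],[0,0,0,0,0,0,10],[0,0,0,0,0,0,10]])

```text
t: 17.65
ee_pos: [544.5, 225.9, 35.5]
orientation: [3.14, 0.04, -0.002]
ft_force: [0.7, 0.0, 0.1]
width: 17.9
grasp_force: 30.0
```

servo_tool(rows=[[0,0,0,0,0,-0.05,10],[0,0,0,0,0,-0.15,10],[0,0,0,0,0,-0.35,10],[0,0,0,0,0,-0.6,10],[0,0,0,0,0,-0.8,10],[0,0,0,0,0,-0.9,10],[0,0,0,0,0,-0.9,10]])

```text
t: 18.52
ee_pos: [545.8, 226.5, 218.7]
orientation: [-3.141, -0.04, -0.006]
ft_force: [-0.0, -0.7, -1.3]
width: 18.0
grasp_force: 30.0
```

```bash
sed -i 's/^TIP=.*/TIP=np.array([-180.3,0,-20.0])/; s/^y_=np.cross.*/y_=np.cross([0,0,-1],-HZ); RM=np.c_[-INS,y_,np.cross(-INS,y_)]/; s/q\[0\],q\[1\],-q\[2\])/-q[0],q[1],-q[2])/; s/T\[:,0\])\[1:\]/T[:,0])[1:]/' h.py
python3 - <<'E'
from h import *
print(RM, np.linalg.det(RM));k=np.load('k.npy')
for d in (-40,0,85):print(d,pre(d),ik(pre(d),RM,k,[-.5,.4,1.9,.7,.5,.3])[0].round(2))
go(pre(-40),RM);tip()
E
```

```text
[[ 0.8051735   0.18395135  0.56378855]
 [ 0.15068412 -0.98293535  0.10551016]
 [ 0.57357644  0.         -0.81915204]] 1.0
-40 [ 682.35549329 -218.69408408  234.97584804] [-0.48  0.39  1.79  0.72  0.57  0.37]
0 [ 650.14855326 -224.72144908  212.03279059] [-0.52  0.39  1.87  0.8   0.54  0.24]
85 [ 581.70880571 -237.52959969  163.2787935 ] [-0.61  0.4   2.    1.02  0.5  -0.09]
t 18.52 at [545.8 226.5 218.7] turn [ 0.0322  0.4037 -0.1029] shift [ 0.6254  2.2429 -0.0806] rows>= 7.5
tip rel bore: depth -33.3 lat -491.3 up 114.6 axis err deg [ 9.09 32.26] F [-0.9  0.7  1. ] w 18.0 q [ 0.37  0.38  1.71 -0.    1.05  1.92]
```

servo_tool(rows=[[0,0,0,0.08,0.25,-0.02,10],[0,0,0,0.16,0.5,-0.05,10],[0,0,0,0.25,0.8,-0.08,10],[0,0,0,0.3,1,-0.1,10],[0,0,0,0.3,1,-0.1,10]])

```text
t: 19.15
ee_pos: [609.9, 25.0, 235.0]
orientation: [3.14, 0.034, -0.003]
ft_force: [-0.3, 1.1, -1.4]
width: 17.4
grasp_force: 30.0
```

```bash
sed -i 's/-180.3,0/-179.6,0/' h.py; python3 -c "
from h import *
go(pre(-60),RM)"
```

```text
t 19.15 at [609.9  25.  235. ] turn [ 0.0341  0.4077 -0.1051] shift [ 0.4133  1.2131 -0.0541] rows>= 4.1
```

servo_tool(rows=[[0.008,0.1,-0.025,0.1,0.25,-0.05,10],[0.016,0.2,-0.05,0.2,0.5,-0.1,10],[0.025,0.3,-0.08,0.3,0.75,-0.1,10],[0.034,0.408,-0.105,0.38,1,-0.1,10],[0.034,0.408,-0.105,0.41,1,-0.08,10],[0.034,0.408,-0.105,0.41,1,-0.08,10]])

```text
t: 19.9
ee_pos: [695.6, -170.3, 249.6]
orientation: [-2.93, -0.273, -0.921]
ft_force: [-0.1, 1.2, -1.5]
width: 17.7
grasp_force: 30.0
```

```bash
python3 -c "
from h import *
go(pre(-40),RM);tip()"
```

```text
t 19.9 at [ 695.6 -170.3  249.6] turn [-0.0022  0.0011 -0.0001] shift [-0.1355  0.2255 -0.0034] rows>= 0.8
tip rel bore: depth -67.1 lat -45.1 up -0.3 axis err deg [0.01 0.1 ] F [-0.8 -1.2  1.3] w 17.7 q [-0.39  0.36  1.8   0.65  0.55  0.5 ]
```

servo_tool(rows=[[-0.001,0,0,-0.05,0.12,0,10],[-0.002,0.001,0,-0.13,0.22,0,10],[-0.002,0.001,0,-0.19,0.225,0,10],[-0.002,0.001,0,-0.2,0.225,0,10],[-0.002,0.001,0,-0.2,0.225,0,10],[-0.002,0.001,0,-0.2,0.225,0,10],[-0.002,0.001,0,-0.2,0.225,0,10]])

```text
t: 20.78
ee_pos: [673.7, -220.0, 229.2]
orientation: [-2.931, -0.277, -0.93]
ft_force: [0.1, 0.2, -1.3]
width: 18.0
grasp_force: 30.0
```

```bash
python3 - <<'E'
from h import *
go(pre(0),RM);tip()
t=grab('top','t7');s=grab('scene','s7');w=grab('wrist','w7')
f=lambda c,P,k:cv2.resize(c['p'][(q:=proj(c,P)[0].astype(int))[1]-k*3:q[1]+k*3,q[0]-k*4:q[0]+k*4],(400,300),interpolation=cv2.INTER_CUBIC)
P=M-INS*15;m=np.vstack([np.hstack([f(t,P,7),f(s,P,7)]),np.hstack([cv2.resize(w['p'],(400,300)),f(s,P,15)])]);cv2.imwrite('pics/m7.png',m[:,:,::-1])
tip()
E
```

```text
t 20.77 at [ 673.7 -220.   229.2] turn [ 0.0004 -0.0022  0.0024] shift [-0.151   0.001   0.0011] rows>= 0.5
tip rel bore: depth -30.1 lat 0.3 up -0.3 axis err deg [-0.2  -0.19] F [-0.6 -0.2  1.1] w 18.0 q [-0.49  0.39  1.82  0.75  0.56  0.32]
tip rel bore: depth -29.7 lat 0.5 up -0.2 axis err deg [-0.18 -0.17] F [-1.2 -0.   1.2] w 17.9 q [-0.49  0.39  1.82  0.75  0.56  0.32]
```

View pics/m7.png

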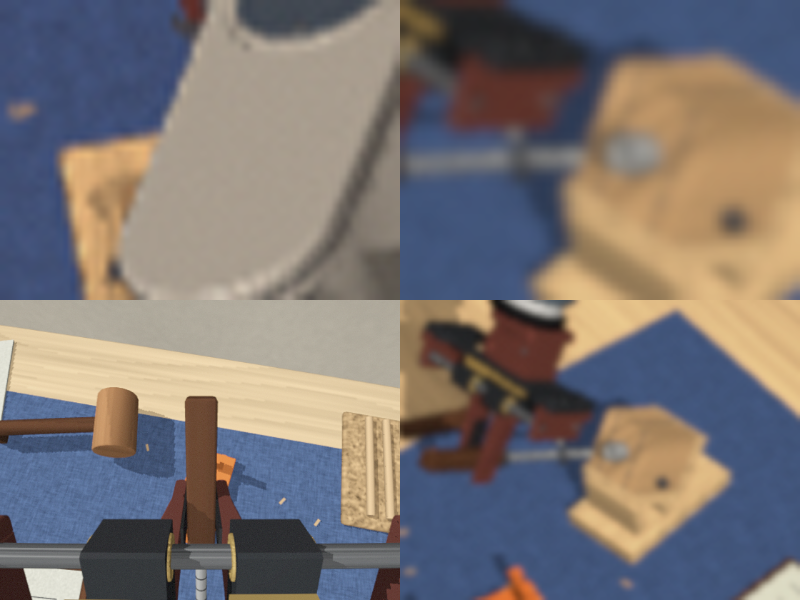

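The scene crop shows the rod in line with the bushing, just short of its mouth. I'll go in slowly.

servo_tool(rows=[[0,-0.002,0.002,-0.05,-0.001,0,10],[0,-0.002,0.002,-0.1,-0.001,0,10],[0,-0.002,0.002,-0.14,-0.001,0,10],[0,-0.002,0.002,-0.17,-0.001,0,10],[0,-0.002,0.002,-0.2,-0.001,0,10],[0,-0.002,0.002,-0.2,-0.001,0,10]])

```text
t: 21.68
ee_pos: [640.7, -226.4, 205.4]
orientation: [-2.933, -0.271, -0.924]
ft_force: [0.6, -0.4, -0.8]
width: 17.5
grasp_force: 30.0
```

```bash
python3 - <<'E'
from h import *
go(pre(85),RM);tip()
E
```

```text
t 21.68 at [ 640.7 -226.4  205.4] turn [ 0.0004  0.0004 -0.0004] shift [-0.3703  0.0005  0.0007] rows>= 1.2
tip rel bore: depth 10.9 lat -0.2 up 0.2 axis err deg [0.03 0.03] F [-0.   0.5  1. ] w 17.5 q [-0.53  0.39  1.89  0.83  0.53  0.2 ]
```

The tip is 11 mm inside with no side force. Pushing on.

servo_tool(rows=[[0,0,0,-0.04,0,0,10],[0,0,0,-0.08,0,0,10],[0,0,0,-0.12,0,0,10],[0,0,0,-0.16,0,0,10],[0,0,0,-0.2,0,0,10],[0,0,0,-0.24,0,0,10],[0,0,0,-0.27,0,0,10],[0,0,0,-0.3,0,0,10],[0,0,0,-0.3,0,0,10]])

```text
t: 22.8
ee_pos: [592.3, -235.5, 171.0]
orientation: [-2.933, -0.271, -0.924]
ft_force: [-1.1, -0.3, -1.1]
width: 17.8
grasp_force: 30.0
```

```bash
python3 - <<'E'
from h import *
go(pre(85),RM);tip()
E
```

```text
t 22.8 at [ 592.3 -235.5  171. ] turn [ 0.0005  0.0005 -0.0003] shift [-0.0697  0.0005  0.0006] rows>= 0.2
tip rel bore: depth 71.0 lat -0.2 up 0.2 axis err deg [0.02 0.04] F [-1.6  0.1  0.3] w 17.8 q [-0.59  0.4   1.98  0.99  0.5  -0.03]
```

servo_tool(rows=[[0,0,0,-0.015,0,0,10],[0,0,0,-0.03,0,0,10],[0,0,0,-0.045,0,0,10],[0,0,0,-0.055,0,0,10],[0,0,0,-0.06,0,0,10],[0,0,0,-0.06,0,0,10]])

```text
t: 23.55
ee_pos: [583.0, -237.3, 164.4]
orientation: [-2.933, -0.271, -0.924]
ft_force: [0.7, -0.3, -0.7]
width: 17.8
grasp_force: 30.0
```

```bash
python3 -c "
from h import *
tip()"
```

```text
tip rel bore: depth 82.6 lat -0.1 up 0.2 axis err deg [0.01 0.02] F [0.2 0.4 0.9] w 17.8 q [-0.61  0.41  2.    1.02  0.5  -0.08]
```

servo_tool(rows=[[0,0,0,-0.005,0,0,10],[0,0,0,-0.01,0,0,10],[0,0,0,-0.01,0,0,10]])

```text
t: 23.92
ee_pos: [581.7, -237.5, 163.5]
orientation: [-2.932, -0.272, -0.925]
ft_force: [2.2, 0.7, 0.4]
width: 17.8
grasp_force: 30.0
```

```bash
python3 -c "
from h import *
tip()"
```

```text
tip rel bore: depth 84.2 lat -0.0 up 0.2 axis err deg [ 0.   -0.01] F [ 2.2 -0.3  1. ] w 17.8 q [-0.61  0.41  2.    1.03  0.5  -0.09]
```

servo_tool(rows=[[0,0,0,-0.004,0,0,10],[0,0,0,-0.007,0,0,10],[0,0,0,-0.007,0,0,10]])

```text
t: 24.3
ee_pos: [581.5, -237.9, 163.6]
orientation: [-2.932, -0.272, -0.928]
ft_force: [6.3, 2.4, 2.9]
width: 17.9
grasp_force: 30.0
```

```bash
python3 -c "
from h import *
tip()"
```

```text
tip rel bore: depth 84.4 lat 0.3 up 0.1 axis err deg [-0.01 -0.11] F [ 7.  -1.2  1.4] w 17.9 q [-0.61  0.41  2.01  1.03  0.5  -0.1 ]
```

servo_tool(rows=[[0,0,0,-0.006,-0.001,0,10],[0,0,0,-0.006,-0.001,0,10],[0,0,0,-0.006,-0.001,0,10]])

```text
t: 24.68
ee_pos: [581.3, -238.1, 163.7]
orientation: [-2.932, -0.271, -0.93]
ft_force: [8.5, 3.4, 4.9]
width: 18.4
grasp_force: 30.0
```

```bash
python3 - <<'E'
from h import *
tip()
w=grab('wrist','w8');s=grab('scene','s8')
P=M
f=lambda c,P,k:cv2.resize(c['p'][(q:=proj(c,P)[0].astype(int))[1]-k*3:q[1]+k*3,q[0]-k*4:q[0]+k*4],(400,300),interpolation=cv2.INTER_CUBIC)
cv2.imwrite('pics/m8.png',np.hstack([cv2.resize(w['p'],(400,300)),f(s,P,7)])[:,:,::-1])
E
```

```text
tip rel bore: depth 84.6 lat 0.5 up 0.0 axis err deg [-0.01 -0.19] F [10.2 -1.8  1.1] w 18.4 q [-0.61  0.41  2.01  1.04  0.5  -0.1 ]
```

View pics/m8.png

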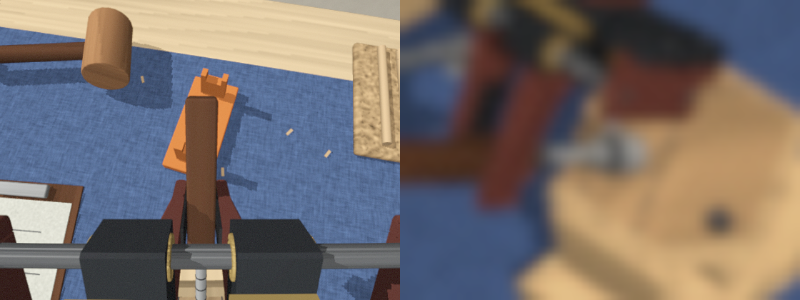

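Home: axial force 10 N at depth 84.6, and the scene crop shows the dark collar against the bushing mouth. Drawing it out along the axis.

servo_tool(rows=[[0,0,0,0.01,0,0,10],[0,0,0,0.03,0,0,10],[0,0,0,0.08,0,0,10],[0,0,0,0.14,0,0,10],[0,0,0,0.2,0,0,10],[0,0,0,0.27,0,0,10],[0,0,0,0.34,0,0,10],[0,0,0,0.4,0,0,10],[0,0,0,0.44,0,0,10],[0,0,0,0.44,0,0,10]])

```text
t: 26.02
ee_pos: [650.3, -224.3, 212.2]
orientation: [-2.933, -0.272, -0.924]
ft_force: [0.2, -0.3, -0.9]
width: 17.5
grasp_force: 30.0
```

```bash
python3 -c "
from h import *
tip();go(pre(-60),RM)"
```

```text
tip rel bore: depth -1.0 lat -0.3 up 0.1 axis err deg [-0.03  0.02] F [-0.4  0.3  0.8] w 17.5 q [-0.52  0.39  1.87  0.8   0.54  0.24]
t 26.02 at [ 650.3 -224.3  212.2] turn [0.0004 0.0002 0.0003] shift [ 2.952e-01  2.200e-03 -1.000e-04] rows>= 0.9
```

servo_tool(rows=[[0,0,0,0.08,0,0,10],[0,0,0,0.18,0,0,10],[0,0,0,0.26,0,0,10],[0,0,0,0.3,0,0,10],[0,0,0,0.3,0,0,10]])

```text
t: 26.65
ee_pos: [698.4, -215.3, 246.5]
orientation: [-2.932, -0.272, -0.924]
ft_force: [-0.1, 0.3, -1.9]
width: 17.5
grasp_force: 30.0
```

```bash
cat >> h.py <<'E'
RF=ROT([np.cos(np.radians(10)),np.sin(np.radians(10)),0],[0,0,-1]); PF=np.array([468,-3,175])-RF@TIP
E
python3 -c "
from h import *
tip();print(PF,ik(PF,RF,np.load('k.npy'),[0,.4,1.8,0,1,1.4])[0].round(2));go(PF,RF)"
```

```text
tip rel bore: depth -60.7 lat -0.4 up 0.1 axis err deg [-0.01  0.02] F [-1.1 -0.3  1.6] w 17.5 q [-0.46  0.4   1.76  0.67  0.59  0.43]
[644.87147244  28.18721271 155.        ] [0.03 0.53 1.63 0.   0.98 1.42]
t 26.65 at [ 698.4 -215.3  246.5] turn [-0.0018 -0.407   0.0068] shift [-0.2939 -1.2462  0.3516] rows>= 4.2
```

servo_tool(rows=[[0,-0.08,0,-0.02,-0.15,0,10],[-0.001,-0.17,0.002,-0.05,-0.35,0.02,10],[-0.001,-0.27,0.004,-0.08,-0.55,0.05,10],[-0.002,-0.36,0.006,-0.1,-0.75,0.05,10],[-0.002,-0.407,0.007,-0.1,-0.85,0.05,10],[-0.002,-0.407,0.007,-0.1,-0.85,0.05,10]])

```text
t: 27.4
ee_pos: [656.9, -48.6, 226.0]
orientation: [-3.129, -0.277, 0.001]
ft_force: [-0.6, -0.8, -1.9]
width: 18.2
grasp_force: 30.0
```

```bash
python3 -c "
from h import *
go(PF,RF)"
```

```text
t 27.4 at [656.9 -48.6 226. ] turn [-0.0004  0.0005  0.0013] shift [ 0.0086 -0.3885  0.3552] rows>= 1.7
```

servo_tool(rows=[[0,0,0,0,-0.1,0.1,10],[0,0,0,0.005,-0.22,0.2,10],[0,0,0,0.008,-0.33,0.3,10],[0,0,0,0.008,-0.38,0.35,10],[0,0,0,0.008,-0.38,0.35,10],[0,0,0,0.008,-0.38,0.35,10],[0,0,0,0.008,-0.38,0.35,10],[0,0,0,0.008,-0.38,0.35,10]])

```text
t: 28.4
ee_pos: [645.7, 24.4, 157.5]
orientation: [3.129, 0.272, 0.002]
ft_force: [-1.1, -0.9, -1.0]
width: 17.9
grasp_force: 30.0
```

```bash
python3 - <<'E'
from h import *
from workcell import ctrl
go(PF,RF)
o=ctrl.get_obs();T=Rn.from_rotvec(o['orientation']).as_matrix();tp=o['ee_pos']+T@TIP;print('tip',tp,'axis',-T[:,0].round(4),o['qvel'].round(4))
t=grab('top','t9');s=grab('scene','s9')
f=lambda c,P,k:cv2.resize(c['p'][(q:=proj(c,P)[0].astype(int))[1]-k*3:q[1]+k*3,q[0]-k*4:q[0]+k*4],(400,300),interpolation=cv2.INTER_CUBIC)
Q=tp-T[:,0]*-60
print(proj(t,tp),proj(s,tp),'collar front pred scene',proj(s,tp+T[:,0]*85),proj(s,tp+T[:,0]*95),'board mid top',proj(t,[468,-3,4]))
cv2.imwrite('pics/m9.png',np.vstack([np.hstack([f(t,Q,15),f(s,Q,15)]),np.hstack([f(t,Q,30),f(s,tp+T[:,0]*70,10)])])[:,:,::-1])
E
```

```text
t 28.4 at [645.7  24.4 157.5] turn [ 0.0003 -0.0008 -0.0009] shift [-0.001  -0.0195  0.0125] rows>= 0.1
tip [468.79773742  -6.55805734 177.28356971] axis [-0.985  -0.1723 -0.0012] [ 0.0035  0.0022  0.004  -0.0012  0.0004  0.0009]
[[300.6403565  232.22091222]] [[280.62372865 159.9658638 ]] collar front pred scene [[263.11391835 174.76781874]] [[260.99266295 176.56225092]] board mid top [[297.38828251 235.20857587]]
```

View pics/m9.png

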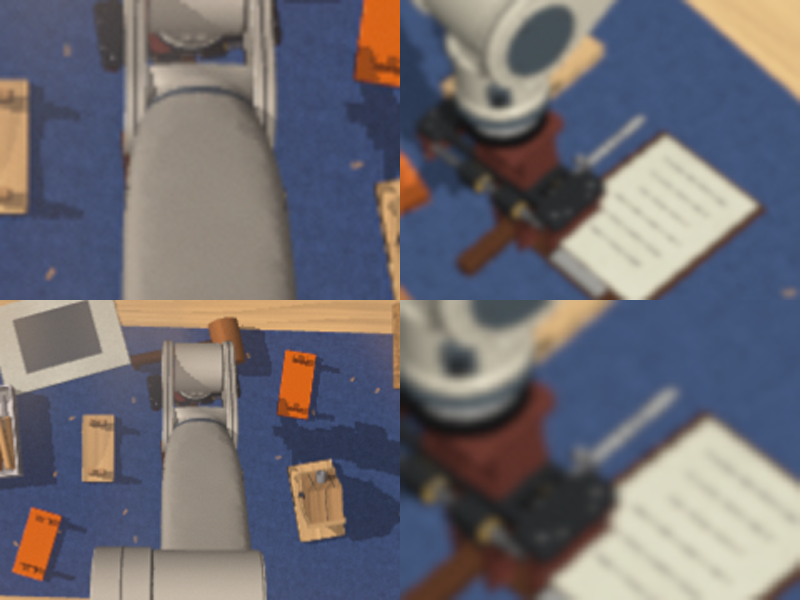

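The scene crop shows the gauge held level over the clipboard. The collar is about 24 px behind the tip, matching the predicted 85–95 mm. The tip is about 4 mm off the board's middle, so I'll make a small correction and settle.

servo_tool(rows=[[0,0,0,0,-0.008,0.005,10],[0,0,0,0,-0.016,0.01,10],[0,0,0,0,-0.016,0.01,10],[0,0,0,0,-0.016,0.01,10],[0,0,0,0,-0.016,0.01,10],[0,0,0,0,-0.016,0.01,10],[0,0,0,0,-0.016,0.01,10],[0,0,0,0,-0.016,0.01,10]])

```text
t: 29.5
ee_pos: [644.8, 28.0, 155.0]
orientation: [3.129, 0.273, 0.0]
ft_force: [0.3, -0.1, -0.6]
width: 18.0
grasp_force: 30.0
```

```bash
python3 - <<'E'
from h import *
from workcell import ctrl
o=ctrl.get_obs();T=Rn.from_rotvec(o['orientation']).as_matrix();print('tip',o['ee_pos']+T@TIP,'axis',-T[:,0].round(4),o['qvel'].round(4),o['width'],o['t'])
print(ctrl.close_job())
E
```

```text
tip [467.91201739  -3.04777277 174.90069289] axis [-9.849e-01 -1.729e-01 -3.000e-04] [-0.0006  0.0013 -0.0004  0.0001 -0.     -0.0003] 18.016127710270194 29.5
the job is handed in; nothing more can be done
None
```

I handed the job in at 29.5 s: the rod bottomed at about 85 mm (10 N), the collar looks to be at that mark in the last camera view, and the gauge is held level and still with its tip about 175 mm above the middle of the clipboard; I set it back on its rest once on the way to turn the grip round.

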